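# Put the leather tools away with their kind

### The job

Clear the loose tools off the granite slab by sorting them to their homes: lay the loose awl flat in the tray that already holds an awl, lay the loose pricking iron flat in the tray that already holds a pricking iron, and set the maker's stamp fully down in its block, its flat to the pocket's flat. Set each one down rather than dropping it, do not let the stamp fall over, keep the tools already in the trays there, and leave everything else on the slab where it is.

Things in the scene. Friction and masses are not known exactly. Their poses are not given: they have to be found in the camera images.
- awl_grip (a point): The loose stitching awl on the slab. 130 mm long, about 70 g: dark wooden handle, flat-sided, 26 mm wide and high where thickest, brass ferrule, steel spike. Lies without rolling. This point: middle of the thick part of the handle, 13 mm above what it lies on, 35 mm behind the tool's middle; x points to the spike's end, 100 mm ahead; butt 30 mm behind; y across, z up.
- awl_tip (a point): Point on the loose awl's spike, 95 mm ahead of awl_grip (5 mm short of its very end).
- iron_grip (a point): The loose pricking iron on the slab. 120 mm long, about 160 g, all steel: square shank 16 mm wide and high, 80 mm long, then a flat head 32 mm wide with four prongs. This point: on the shank, 8 mm above what it lies on, 15 mm behind the tool's middle; x points to the prongs' ends, 75 mm ahead; butt 45 mm behind; y across, z up.
- iron_tip (a point): Point between the loose iron's prongs, 70 mm ahead of iron_grip.
- stamp_grip (a point): The maker's stamp, standing on the slab, 90 mm tall, about 250 g: D-shaped steel foot below, square light-wood grip above (26 by 26 mm, 70 mm tall, faces square to the stamp's x and y). This point is the middle of the grip, on the axis, 55 mm above the foot's underside; x points to the side of the foot's flat, z up.
- stamp_foot (a point): Centre of the underside of the stamp's foot, axes as stamp_grip. The foot is a 54 mm disc, 20 mm high, cut off by one flat 15 mm from the axis on its +x side; lower edge chamfered 2 mm.
- block: The stamp's wooden block, fixed on the slab, 96 by 96 by 32 mm high, with one D-shaped pocket in the middle of its top: 59 mm across, 20 mm deep, flat wall (a pale wood insert) 17 mm from the centre on the +x side, rims chamfered 3 mm. The foot enters, with 2 mm play all round, only flat to flat (to about 0.1 rad). Origin: centre of the underside; x to the flat wall, z up.
- pocket (a point): Centre of the pocket's floor, 12 mm above the block's underside; axes as the block. The seated foot's underside rests here, its top flush with the block.
- awl_tray: Open plywood tray, fixed on the slab, outside 190 (x) by 165 (y) by 30 mm high, walls and floor 6 mm. The trays look alike, on either side; this one is known by the other awl already in it, which lies along its x, about 37 mm to the +y side of its middle: the -y half is free. Origin: centre of its underside (inner floor 6 mm above); x along the long side, z up.
- iron_tray: Open plywood tray, fixed on the slab, outside 190 (x) by 165 (y) by 30 mm high, walls and floor 6 mm. The trays look alike, on either side; this one is known by the other pricking iron already in it, which lies along its x, about 37 mm to the +y side of its middle: the -y half is free. Origin: centre of its underside (inner floor 6 mm above); x along the long side, z up.
- kept_awl_grip (a point): The awl already in its tray, same make and same reference point as the loose one. Stays in its tray.
- kept_awl_tip (a point): Point on the kept awl's spike, 95 mm ahead of kept_awl_grip.
- kept_iron_grip (a point): The pricking iron already in its tray, same make and same reference point as the loose one. Stays in its tray.
- kept_iron_tip (a point): Point between the kept iron's prongs, 70 mm ahead of kept_iron_grip.
- maul: Bystander: light wooden maul standing on its head at the back of the slab, 202 mm tall, head 72 mm across. Origin under its centre.
- bottle: Bystander: white plastic bottle at the back of the slab, 68 mm across, 170 mm tall. Origin under its centre.
- weight: Bystander: round brass weight 44 mm across, 34 mm high, beside the block. Origin under its centre.
- tin: Bystander: small round aluminium tin 46 mm across, 34 mm high, on the other side of the block. Origin under its centre.
- folder: Bystander: flat white bone folder, 140 mm long along its y, 22 mm wide, 7 mm high, lying on the slab beyond the block. Origin under its centre.
- slab: Reddish-brown granite slab, fixed, 30 mm thick, 620 mm (x) by 1000 mm (y), on the bench; all the above stands on its top face, 30 mm above the work surface. Origin: centre of its underside.
- awl: The same loose awl as a body; origin under the middle of its length, on its underside (see awl_grip for the point to hold).
- iron: The same loose iron as a body; origin under the middle of its length, on its underside (see iron_grip for the point to hold).
- stamp: The same stamp as a body; origin at the centre of the foot's underside, axes as stamp_grip (the point to hold).

How it is judged:
At the end, for the whole second after the job is handed in: Loose and kept awl in the awl tray, irons in the iron tray (grip and tip within 91 mm along, 78 mm across, under 30 mm above its underside). Stamp foot within 7 mm of the pocket centre, under 3.5 mm above its floor, turned within 0.25 rad, tilt under 0.1 rad. Loose tools under 0.03 m/s (x of awl_grip in the frame of awl_tray between -0.091 and 0.091 m and y of awl_grip in the frame of awl_tray between -0.078 and 0.078 m and z of awl_grip in the frame of awl_tray between 0 and 0.03 m and x of awl_tip in the frame of awl_tray between -0.091 and 0.091 m and y of awl_tip in the frame of awl_tray between -0.078 and 0.078 m and z of awl_tip in the frame of awl_tray between 0 and 0.03 m and x of iron_grip in the frame of iron_tray between -0.091 and 0.091 m and y of iron_grip in the frame of iron_tray between -0.078 and 0.078 m and z of iron_grip in the frame of iron_tray between 0 and 0.03 m and x of iron_tip in the frame of iron_tray between -0.091 and 0.091 m and y of iron_tip in the frame of iron_tray between -0.078 and 0.078 m and z of iron_tip in the frame of iron_tray between 0 and 0.03 m and x of kept_awl_grip in the frame of awl_tray between -0.091 and 0.091 m and y of kept_awl_grip in the frame of awl_tray between -0.078 and 0.078 m and z of kept_awl_grip in the frame of awl_tray between 0 and 0.03 m and x of kept_awl_tip in the frame of awl_tray between -0.091 and 0.091 m and y of kept_awl_tip in the frame of awl_tray between -0.078 and 0.078 m and z of kept_awl_tip in the frame of awl_tray between 0 and 0.03 m and x of kept_iron_grip in the frame of iron_tray between -0.091 and 0.091 m and y of kept_iron_grip in the frame of iron_tray between -0.078 and 0.078 m and z of kept_iron_grip in the frame of iron_tray between 0 and 0.03 m and x of kept_iron_tip in the frame of iron_tray between -0.091 and 0.091 m and y of kept_iron_tip in the frame of iron_tray between -0.078 and 0.078 m and z of kept_iron_tip in the frame of iron_tray between 0 and 0.03 m and horizontal distance between stamp_foot and pocket below 0.007 m and z of stamp_foot in the frame of block below 0.0155 m and angle between the x axis of stamp_foot and the x axis of block, either way round below 0.25 rad and angle between stamp_grip's own z axis and vertical below 0.1 rad and linear speed of each of awl, iron, stamp below 0.03 m/s); the robot touches nothing.
It fails at once if the maul, bottle, brass weight, tin or bone folder is moved by more than 30 mm (distance of any of maul, bottle, weight, tin, folder from where it was at the start of the episode above 0.03 m).
It fails at once if the awl, iron or stamp is dropped (falls free of the fingers at over 0.9 m/s, some 40 mm) ((linear speed of awl above 0.9 m/s and contact force between awl and the fingers below 0.05 N) or (linear speed of iron above 0.9 m/s and contact force between iron and the fingers below 0.05 N) or (linear speed of stamp above 0.9 m/s and contact force between stamp and the fingers below 0.05 N)).
It fails at once if the stamp falls over (tilts by more than 0.6 rad) (angle between stamp_grip's own z axis and vertical above 0.6 rad).
It also fails if it takes over 67 s, if anything falls off the work surface, if the arm or the gripper's body presses on something with over 40 N, if the wrist force passes 120 N, or if a joint passes its speed limit or range.

### The arm

A 7-joint arm with a two-finger parallel gripper is mounted at the origin on the work surface. World frame = base frame: x ahead of the robot, y to its left, z up, the work surface at z = 0. Lengths are in m, angles in rad, forces in N, time in s.
With the tool pointing down it reaches from about 0.35 to 0.9 m from the base axis. Payload 8.1 kg.
Tool frame: the origin (TCP) lies midway between the tips of the shut fingers; the grasp point (between the pads) lies 19 mm behind it; z points along the fingers, y is the direction in which the jaws open and shut (so a half turn about z gives the same grasp; the last joint's range is limited). The gripper opens to 85 mm and grips with 20 to 120 N. Pads are 22 mm wide; open, the fingers measure 114 mm over their backs; the gripper's body (76 mm by 85 mm) begins 54 mm behind the grasp point. The pads swing forward as they close: fully open they stand 13 mm farther back than shut.
Start: joints at [-1.421, 0.434, 0.025, 1.573, -0.012, 1.134, -0.075], TCP at [0.156, 0.605, 0.231] pointing down, gripper open.
Joint ranges: [-2.62, 2.62], [-0.44, 2.09], [-1.27, 1.32], [0.08, 2.57], [-1.32, 4.46], [0.12, 2], [-2.74, 2.74]. Speed limits (rad/s): [2.22, 2.22, 3.01, 3.01, 3.14, 3.14, 3.14].

### API

Orientations are given as a unit quaternion [x, y, z, w].
In Python, from cell import robot gives the robot as it stands. The module is installed in compiled form; this text tells all that it offers.
- The arm moves only by the tool play_rows, never from a script. Its argument "steps" is one flat list of numbers, 6 for each row, row after row: the shift along the tool's x, y, z in cm, then the turn, a rotation vector about the tool's x, y, z in degrees. A call has 1 to 20 rows; each row shifts and turns the commanded pose from where the row before left it, along the tool's axes as they then stand; what a row does not reach is not made up. A row lasts 1/8 s, in which the tool goes at most 62.5 mm and 10.7 degrees, less where a joint would pass 70% of its speed; a pose out of reach is approached as far as the arm can. A call with a gripper value outside its range is refused whole. "hand" is the opening, from 0 (shut) to 1 (fully open), set as the call begins (left out, the last holds). The fingers move at their own pace and stop on an object; the grip force is fixed at half the most. Time passes only in rows, so rows that do not move let the fingers close. It gives the time, the measured TCP pose, the force and the opening at its end, in the units of the state.
- robot.read_state(): the state, without advancing time (a new reading comes with each control period).
- robot.camera(name): name is "side" or "top"; returns the picture (480x640x3 uint8, red, green, blue); there is no depth.
- robot.camera_model(name): a dict with "fov_y" (degrees; the focal length in pixels is half the picture's height over the tangent of half this angle, whatever the lens; pixels are square), "cx", "cy" (the principal point, pixels), "k1" (the pictures are not rectified: a ray, as slopes to the right and down, at radius r is drawn at 1 + k1 r^2 times it, then the intrinsics apply), "eye" and "orientation" of the camera in the world. Camera axes: x right, y down, z forward; pixel columns grow to the right and rows downward; lengths in m; the calibration is good to about 2 mm. A picture is of the moment at which its call begins. camera_model takes no time and is no camera call.
- robot.hand_in(): hands the job in, once; it reports no verdict.
The state is a dict: "t": time; "joint_pos": joint angles; "qd": joint speeds; "joint_efforts": joint torques, N m; "position": TCP position; "tcp_rot": TCP orientation; "wrist_force": force on the tool from outside, world axes, zero at the start; "moment": the same for the moment, N m; "gripper_width": opening from 0.0 (shut) to 1.0 (fully open).
Only numpy, scipy, OpenCV 4.12 (cv2) and the standard library are available. Lean on these libraries where they do the work, as an engineer would, in place of code of your own. Each camera call takes 0.05 s, during which the arm holds its last target. There are 200 camera calls.

## Working session

There is one attempt and no reset: what is moved stays moved. The work goes in short steps, Python scripts to look and compute and a tool call to move; the robot and the scene stay as the last step left them, time stands still between calls to the robot, and variables do not carry over. Pictures are saved under pics/ and viewed, about 8 in all and at most 12, crops included, and the job is handed in when it is done.

Besides the shell and the picture viewer there is one more tool, called as a command line: name --argument value ..., lists and objects as JSON in quotes. play_rows: Moves the arm, as the interface text tells. Its arguments: {"type":"object","properties":{"steps":{"type":"array","items":{"type":"number"}},"hand":{"type":"number"}},"required":["steps"]}

```bash
mkdir -p pics; cat > h.py <<'E'
import numpy as np, cv2
from cell import robot
from scipy.spatial.transform import Rotation as R
def cam(n):
    m=robot.camera_model(n); f=240/np.tan(np.radians(m['fov_y'])/2)
    K=np.array([[f,0,m['cx']],[0,f,m['cy']],[0,0,1.]]); D=np.array([m['k1'],0,0,0.])
    return m,K,D,R.from_quat(m['orientation']).as_matrix(),np.array(m['eye'])
def px2w(n,pts,z):
    m,K,D,Rm,e=cam(n)
    u=cv2.undistortPoints(np.array(pts,float).reshape(-1,1,2),K,D).reshape(-1,2)
    d=np.c_[u,np.ones(len(u))]@Rm.T
    z=np.broadcast_to(z,len(u)); return e+d*((z-e[2])/d[:,2])[:,None]
def w2px(n,P):
    m,K,D,Rm,e=cam(n); P=np.array(P,float).reshape(-1,3)
    return cv2.projectPoints(P,R.from_matrix(Rm.T).as_rotvec(),-Rm.T@e,K,D)[0].reshape(-1,2)
def shot(n,f):
    im=robot.camera(n)[:,:,::-1].copy(); cv2.imwrite('pics/'+f,im); return im
E
python3 - <<'E'
from h import *
for n in('top','side'): print(robot.camera_model(n)); shot(n,n+'0.png')
print(robot.read_state())
E
```

```text
{'fov_y': 52.55612724748381, 'cx': 326.0145195325894, 'cy': 234.26440361694966, 'k1': 0.0319929821315433, 'eye': array([0.50275662, 0.01478978, 1.10507769]), 'orientation': array([ 0.71577857, -0.69698381,  0.02260083, -0.03692984])}
{'fov_y': 52.255459746075175, 'cx': 316.1375299029316, 'cy': 236.66383458211564, 'k1': -0.07128616077868949, 'eye': array([ 0.19093723, -0.71159179,  0.6395771 ]), 'orientation': array([ 0.85861605, -0.22053621,  0.11897683, -0.44719881])}
{'t': 0.1, 'joint_pos': array([-1.42059818,  0.4351351 ,  0.02497405,  1.57401447, -0.01164064,
        1.1339799 , -0.07509001]), 'qd': array([ 0.00012646, -0.00088453, -0.00169661, -0.00237301, -0.00170852,
        0.00068002,  0.00252283]), 'joint_efforts': array([ 2.76817809e-03, -6.71756673e+01,  1.02789424e+00, -3.16903138e+01,
        1.57636462e-02,  7.10093969e-03, -8.07400875e-05]), 'position': array([0.15624644, 0.60468842, 0.23061251]), 'tcp_rot': array([ 1.26100999e-01,  9.92017164e-01, -6.94539279e-04, -4.28178883e-05]), 'wrist_force': array([-0.27713106, -0.10030053,  0.9670643 ]), 'moment': array([-0.04685771, -0.03069643, -0.01640302]), 'gripper_width': 0.9973270539354219}
```

View pics/top0.png

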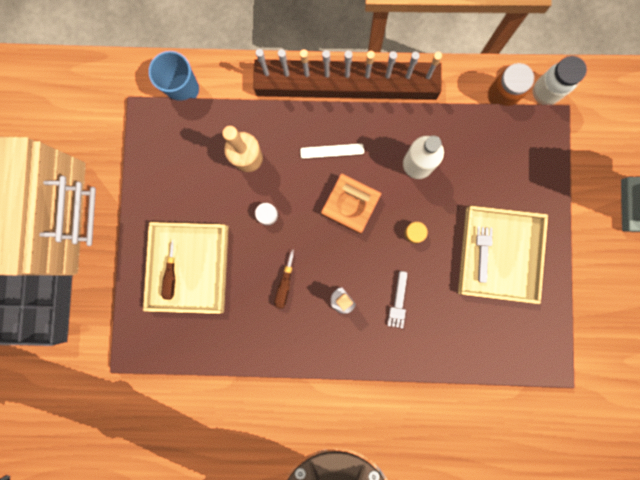

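View pics/side0.png

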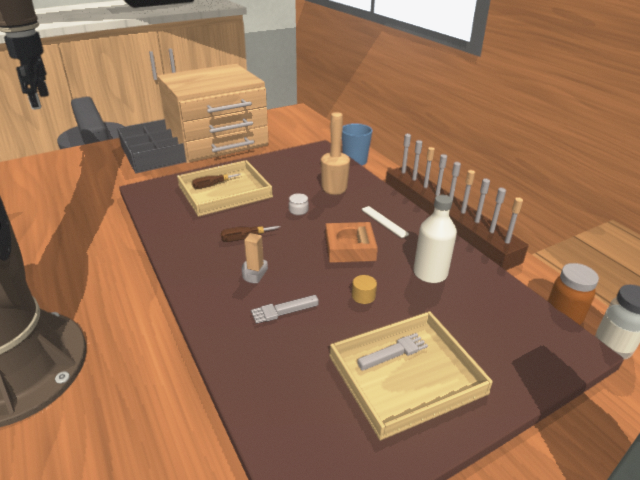

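```bash
python3 - <<'E'
import cv2,numpy as np
a=cv2.imread('pics/top0.png')
c=cv2.resize(a[170:335,265:425],None,fx=3.6,fy=3.6,interpolation=cv2.INTER_CUBIC)
s=cv2.imread('pics/side0.png')
print(c.shape)
cv2.imwrite('pics/c1.png',c)
c=cv2.resize(s[215:335,215:385],None,fx=4.7,fy=4.7,interpolation=cv2.INTER_CUBIC)
cv2.imwrite('pics/c2.png',c)
E
```

```text
(594, 576, 3)
```

View pics/c1.png

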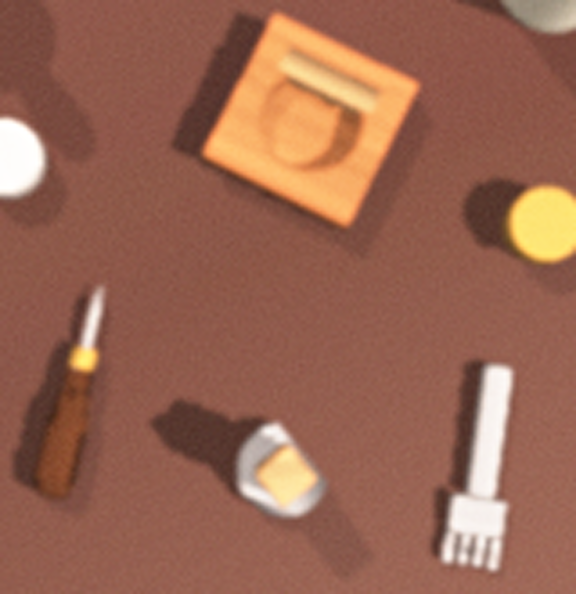

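View pics/c2.png

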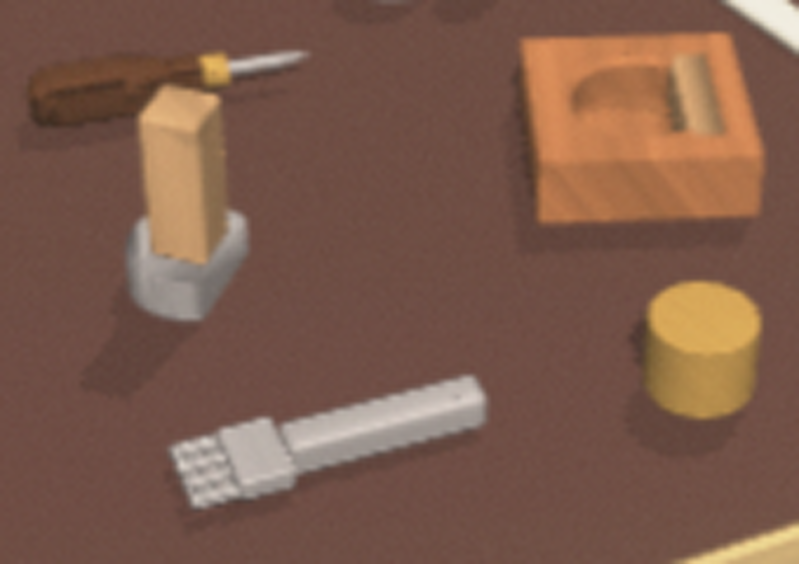

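```bash
cat > m.py <<'E'
from h import *
from scipy.optimize import least_squares
T=lambda p:np.array([265,170])+(np.array(p,float)+.5)/3.6-.5
S=lambda p:np.array([215,215])+(np.array(p,float)+.5)/4.7-.5
def rect(c,yaw,hx,hy,z):
    r=np.array([[hx,hy],[hx,-hy],[-hx,-hy],[-hx,hy]]);C,s=np.cos(yaw),np.sin(yaw)
    return np.c_[r@np.array([[C,s],[-s,C]])+c,np.full(4,z)]
def fit(obs,hx,hy,g):
    # obs: list (cam, z, pts(4) ) order fl, fr, br, bl
    def f(p): return np.concatenate([(w2px(n,rect(p[:2],p[2],hx,hy,z))-q).ravel() for n,z,q in obs])
    r=least_squares(f,g); return r.x,np.round(r.fun,1)
print('block',b:=fit([('top',.062,T([(275,12),(420,86),(348,228),(203,153)]))],.048,.048,[.6,0,-.4]))
print('block2',fit([('top',.062,T([(275,12),(420,86),(348,228),(203,153)])),
 ('side',.062,S([(522,39),(728,33),(763,158),(539,165)])[[1,2,3,0]])],.048,.048,[.6,0,-.4]))
st=T([(290,443),(322,478),(290,508),(255,470)])
print('stamp',fit([('top',.12,st)],.013,.013,[.4,0,-.8]))
sd=S([(221,97),(193,128),(141,122),(165,87)])
print('stamp2',fit([('top',.12,st),('side',.12,sd)],.013,.013,[.4,0,-.8]))
print('trayL',fit([('top',.06,[(147,222),(229,222),(224,313),(144,312)])],.095,.0825,[.4,.4,0]))
print('trayR',fit([('top',.06,[(467,206),(548,213),(541,305),(459,296)])],.095,.0825,[.4,-.4,0]))
for n,a,za,b,zb in(('iron',(499,366),.044,(472,566),.038),('awl',(54,492),.043,(99,287),.043)):
    P=px2w('top',T([a,b]),[za,zb]); d=P[1]-P[0]; print(n,P,'len',np.hypot(*d[:2]),'yaw',np.arctan2(d[1],d[0]))
P=px2w('side',S([(478,395),(192,475)]),.04);d=P[1]-P[0];print('iron side',P,np.hypot(*d[:2]),np.arctan2(d[1],d[0]))
P=px2w('side',S([(32,97),(308,55)]),.043);d=P[1]-P[0];print('awl side',P,np.hypot(*d[:2]),np.arctan2(d[1],d[0]))
E
python3 m.py
```

```text
block (array([ 0.66015233, -0.01532178, -0.4488371 ]), array([ 0.5,  0.4, -0.3, -0.3, -0.4, -0.4,  0.2,  0.2]))
block2 (array([ 0.66116162, -0.01632477, -0.44638623]), array([ 0.9, -0. ,  0.2, -0.8,  0.1, -0.9,  0.7, -0.1, -0.3,  0. , -0.6,
       -0.4, -0.7, -0.5, -0.7, -0.1]))
stamp (array([ 0.45118874, -0.00588539, -0.81988712]), array([ 0.3, -0.4,  0.1, -0.3, -0.7, -0. ,  0.4,  0.7]))
stamp2 (array([ 0.45152352, -0.0066582 , -0.82048308]), array([ 0.7, -0.6,  0.4, -0.5, -0.4, -0.2,  0.8,  0.6,  0.2, -0.6,  0.5,
        0.5, -1.4, -0.9, -0.6, -1. ]))
trayL (array([0.51246096, 0.33636266, 0.01380216]), array([ 2.7,  0.6, -3.3,  1.5, -1.1, -1. ,  1.6, -0.9]))
trayR (array([ 0.55692154, -0.3414707 , -0.07948882]), array([ 1.2,  0.6, -1.8,  1.5, -1.1, -1.2,  1.7, -0.9]))
iron [[ 0.51578733 -0.13212159  0.044     ]
 [ 0.39588805 -0.11835659  0.038     ]] len 0.12068684074328725 yaw 3.0272883484089994
awl [[0.43286082 0.13378823 0.043     ]
 [0.55704769 0.11083105 0.043     ]] len 0.12629097020078628 yaw -0.18279634845719753
iron side [[ 0.51685298 -0.13351236  0.04      ]
 [ 0.40230639 -0.12142571  0.04      ]] 0.11518249911618703 3.036464315617277
awl side [[0.43410214 0.13628039 0.043     ]
 [0.55968246 0.10749594 0.043     ]] 0.12883694775275534 -0.22531935722938304
```

```bash
cat > go.py <<'E'
import sys
from h import *
# args: triples/quads x y z phi_deg ; prints turn about tool z then shift in turned frame (cm), chained
def main(a):
    s=robot.read_state(); p=np.array(s['position']);M=R.from_quat(s['tcp_rot']).as_matrix()
    ph=np.degrees(np.arctan2(M[1,1],M[0,1]))
    print('t %.2f'%s['t'],'p',p.round(4),'phi %.1f'%ph,'zax',M[:,2].round(3),'grip %.3f'%s['gripper_width'],'F',np.round(s['wrist_force'],1))
    for x,y,z,f in np.reshape(a,(-1,4)):
        d=(np.array([x,y,z])-p)*100; c=np.radians(f)
        ty=np.array([np.cos(c),np.sin(c)]); tx=np.array([-ty[1],ty[0]])
        print('turn z %.1f'%((ph-f+90)%180-90 if abs(ph-f)>90 else ph-f),'shift %.2f %.2f %.2f'%(d[:2]@tx,d[:2]@ty,-d[2]))
        p=np.array([x,y,z]);ph=f
if __name__=='__main__': main([float(v) for v in sys.argv[1:]])
E
python3 go.py .468 .128 .13 78.8 .468 .128 .035 78.8
```

```text
t 0.10 p [0.1562 0.6047 0.2306] phi 75.5 zax [-0.    -0.001 -1.   ] grip 0.997 F [-0.3 -0.1  1. ]
turn z -3.3 shift -39.84 -40.71 10.06
turn z 0.0 shift 0.00 0.00 9.50
```

play_rows --steps '[0,0,0,0,0,-3.3,-2,-2,0.4,0,0,0,-3.4,-3.5,0.8,0,0,0,-3.4,-3.5,0.8,0,0,0,-3.4,-3.5,0.8,0,0,0,-3.4,-3.5,0.8,0,0,0,-3.4,-3.5,0.8,0,0,0,-3.4,-3.5,0.8,0,0,0,-3.4,-3.5,0.8,0,0,0,-3.4,-3.5,0.9,0,0,0,-3.4,-3.5,0.9,0,0,0,-3.4,-3.5,0.9,0,0,0,-3.4,-3.5,0.9,0,0,0,-2,-2,0.9,0,0,0,-1.8,-1.7,0.4,0,0,0,0,0,0,0,0,0]' --hand 1

```text
t: 2.1
position: [0.4949, 0.0857, 0.1218]
tcp_rot: [0.099, 0.995, -0.001, -0.0]
wrist_force: [0.4, -0.1, -0.5]
gripper_width: 1.004
```

```bash
python3 go.py .468 .128 .035 78.8
```

```text
t 2.10 p [0.4949 0.0857 0.1218] phi 78.6 zax [-0.001 -0.001 -1.   ] grip 1.004 F [ 0.4 -0.1 -0.5]
turn z -0.2 shift 3.46 3.63 8.68
```

play_rows --steps '[1.7,1.8,0,0,0,-0.2,1.8,1.8,0,0,0,0,0,0,2,0,0,0,0,0,2.5,0,0,0,0,0,2.5,0,0,0,0,0,1.2,0,0,0,0,0,0.5,0,0,0,0,0,0,0,0,0]'

```text
t: 3.1
position: [0.467, 0.13, 0.0356]
tcp_rot: [0.096, 0.995, 0.0, 0.0]
wrist_force: [-0.3, 0.2, 0.3]
gripper_width: 1.001
```

play_rows --steps '[0,0,0,0,0,0,0,0,0,0,0,0,0,0,0,0,0,0,0,0,0,0,0,0,0,0,0,0,0,0,0,0,0,0,0,0]' --hand 0

```text
t: 3.85
position: [0.4672, 0.1298, 0.0358]
tcp_rot: [0.096, 0.995, 0.0, 0.0]
wrist_force: [-0.7, 0.0, 6.1]
gripper_width: 0.295
```

```bash
python3 go.py
```

```text
t 3.85 p [0.4672 0.1298 0.0358] phi 79.0 zax [ 0.001  0.    -1.   ] grip 0.295 F [-0.7  0.   6.1]
```

```bash
python3 go.py .4672 .1298 .13 79  .483 .308 .13 90.8 .483 .308 .043 90.8
```

```text
t 3.85 p [0.4672 0.1298 0.0358] phi 79.0 zax [ 0.001  0.    -1.   ] grip 0.295 F [-0.7  0.   6.1]
turn z 0.0 shift 0.00 -0.00 -9.42
turn z -11.8 shift -1.83 17.80 -0.00
turn z 0.0 shift 0.00 0.00 8.70
```

play_rows --steps '[0,0,-0.5,0,0,0,0,0,-1.5,0,0,0,0,0,-2.5,0,0,0,0,0,-2.5,0,0,0,0,0,-2,0,0,0,0,0,-0.5,0,0,0]'

```text
t: 4.6
position: [0.4677, 0.1301, 0.1321]
tcp_rot: [0.096, 0.995, 0.001, 0.001]
wrist_force: [0.3, 1.0, -0.8]
gripper_width: 0.29
```

play_rows --steps '[0,0,0,0,0,-5.9,0,0,0,0,0,-5.9,-0.3,2.4,0,0,0,0,-0.3,3,0,0,0,0,-0.4,3.5,0,0,0,0,-0.3,3.5,0,0,0,0,-0.3,3,0,0,0,0,-0.2,2.4,0,0,0,0,0,0,1.5,0,0,0,0,0,2,0,0,0,0,0,0,0,0,0]'

```text
t: 5.98
position: [0.4813, 0.3059, 0.0934]
tcp_rot: [-0.006, 1.0, -0.002, -0.002]
wrist_force: [-0.9, -0.4, -1.3]
gripper_width: 0.289
```

```bash
python3 go.py .483 .308 .043 90.8; python3 - <<'E'
from h import *
im=shot('top','t1.png'); s=shot('side','s1.png')
a=cv2.resize(im[200:340,120:290],None,fx=4,fy=4,interpolation=2)[:560,:400]
a=cv2.resize(im[205:330,130:255],(400,400),interpolation=2);b=cv2.resize(s[130:255,150:275],(400,400),interpolation=2)
cv2.imwrite('pics/c3.png',np.hstack([a,b]))
E
```

```text
t 5.97 p [0.4813 0.3059 0.0934] phi 90.7 zax [-0.003 -0.003 -1.   ] grip 0.289 F [-0.9 -0.4 -1.3]
turn z -0.1 shift -0.17 0.21 5.04
```

View pics/c3.png

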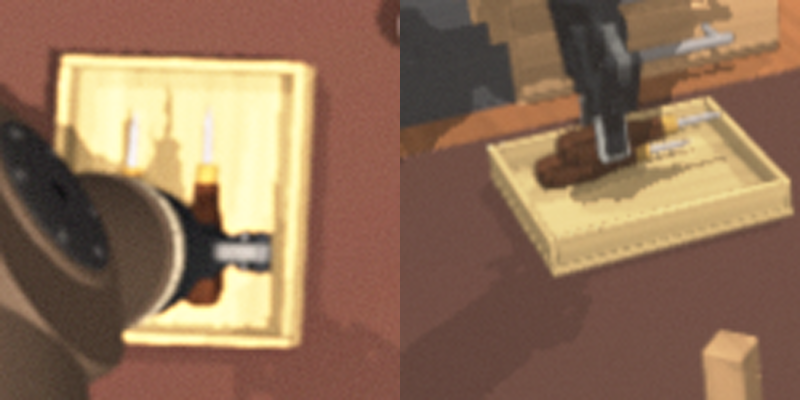

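The crop shows the awl held level over the tray's free half: tip at crop (208,110), kept awl at (133,115), right wall at (285,200). Next I lower it and release.

play_rows --steps '[-0.2,0.2,1.5,0,0,0,0,0,1.8,0,0,0,0,0,1,0,0,0,0,0,0.4,0,0,0,0,0,0.3,0,0,0,0,0,0,0,0,0,0,0,0,0,0,0]'

```text
t: 6.95
position: [0.4846, 0.3102, 0.0457]
tcp_rot: [-0.007, 1.0, 0.0, 0.0]
wrist_force: [0.3, 0.3, -2.2]
gripper_width: 0.293
```

play_rows --steps '[0,0,0,0,0,0,0,0,0,0,0,0,0,0,0,0,0,0]' --hand 0.55

```text
t: 7.32
position: [0.4845, 0.3101, 0.0454]
tcp_rot: [-0.007, 1.0, 0.0, 0.0]
wrist_force: [-0.7, -0.1, 0.3]
gripper_width: 0.551
```

```bash
python3 go.py .483 .308 .16 90.8 .4515 -.0063 .16 43 .4515 -.0063 .067 43
```

```text
t 7.33 p [0.4845 0.3101 0.0454] phi 90.8 zax [ 0.  0. -1.] grip 0.551 F [-0.7 -0.1  0.3]
turn z 0.0 shift 0.15 -0.21 -11.46
turn z 47.8 shift -20.84 -23.74 -0.00
turn z 0.0 shift 0.00 0.00 9.30
```

play_rows --steps '[0,0,-1,0,0,0,0,0,-2.5,0,0,0,0,0,-3.5,0,0,0,0,0,-3,0,0,9.5,0,0,-1.5,0,0,9.5,0,0,0,0,0,9.5,0,0,0,0,0,9.5,0,0,0,0,0,9.8,-1.8,-2.1,0,0,0,0,-3.3,-3.8,0,0,0,0,-3.5,-4,0,0,0,0,-3.5,-4,0,0,0,0,-3.5,-3.9,0,0,0,0,-3.3,-3.8,0,0,0,0,-1.9,-2.2,0,0,0,0,0,0,0,0,0,0,0,0,0,0,0,0]' --hand 0.55

```text
t: 9.45
position: [0.4525, -0.0036, 0.1607]
tcp_rot: [0.398, 0.917, 0.0, 0.0]
wrist_force: [-0.2, -0.4, -1.1]
gripper_width: 0.55
```

```bash
python3 go.py .4515 -.0063 .067 43
```

```text
t 9.45 p [ 0.4525 -0.0036  0.1607] phi 43.0 zax [ 0.001  0.001 -1.   ] grip 0.550 F [-0.2 -0.4 -1.1]
turn z 0.0 shift -0.13 -0.26 9.37
```

play_rows --steps '[-0.1,-0.3,0,0,0,0,0,0,0,0,0,0,0,0,1.5,0,0,0,0,0,2.5,0,0,0,0,0,2.5,0,0,0,0,0,2,0,0,0,0,0,1,0,0,0,0,0,0.5,0,0,0,0,0,0,0,0,0]' --hand 1

```text
t: 10.58
position: [0.4509, -0.0071, 0.0604]
tcp_rot: [0.399, 0.917, 0.0, 0.0]
wrist_force: [0.1, 0.3, 0.6]
gripper_width: 0.997
```

play_rows --steps '[0,0,0,0,0,0,0,0,0,0,0,0,0,0,0,0,0,0,0,0,0,0,0,0,0,0,0,0,0,0,0,0,0,0,0,0]' --hand 0

```text
t: 11.32
position: [0.451, -0.0071, 0.0607]
tcp_rot: [0.399, 0.917, 0.0, 0.0]
wrist_force: [-1.5, 0.8, 4.7]
gripper_width: 0.297
```

```bash
python3 go.py .4515 -.0063 .12 43
```

```text
t 11.32 p [ 0.451  -0.0071  0.0607] phi 43.0 zax [ 0.001  0.    -1.   ] grip 0.297 F [-1.5  0.8  4.7]
turn z 0.0 shift 0.03 0.09 -5.93
```

play_rows --steps '[0,0,-0.5,0,0,0,0,0,-1.5,0,0,0,0,0,-2,0,0,0,0,0,-1.5,0,0,0,0,0,-0.5,0,0,0,0,0,0,0,0,-7.2,0,0,0,0,0,-7.2,0,0,0,0,0,-7,0,0,0,0,0,0]'

```text
t: 12.45
position: [0.4504, -0.0073, 0.12]
tcp_rot: [0.222, 0.975, -0.0, -0.0]
wrist_force: [0.0, -0.6, -1.9]
gripper_width: 0.295
```

```bash
python3 go.py .6605 -.0158 .12 64.4
```

```text
t 12.45 p [ 0.4504 -0.0073  0.12  ] phi 64.4 zax [-0.001  0.    -1.   ] grip 0.295 F [ 0.  -0.6 -1.9]
turn z -0.0 shift -19.32 8.31 -0.00
```

play_rows --steps '[-1.3,0.6,0,0,0,0,-2.5,1.1,0,0,0,0,-3.2,1.4,0,0,0,0,-3.3,1.4,0,0,0,0,-3.2,1.4,0,0,0,0,-3,1.2,0,0,0,0,-1.8,0.8,0,0,0,0,-1,0.4,0,0,0,0,0,0,0.5,0,0,0,0,0,1,0,0,0,0,0,0,0,0,0,0,0,0,0,0,0]'

```text
t: 13.95
position: [0.6603, -0.0156, 0.1054]
tcp_rot: [0.222, 0.975, 0.0, -0.0]
wrist_force: [-0.0, -0.4, -1.6]
gripper_width: 0.297
```

```bash
python3 go.py .6605 -.0158 .09 64.4; python3 - <<'E'
from h import *
im=shot('top','t2.png'); s=shot('side','s2.png')
a=cv2.resize(im[165:245,310:390],(400,400),interpolation=2);b=cv2.resize(s[165:275,300:400],(400,440),interpolation=2)
cv2.imwrite('pics/c4.png',np.hstack([np.vstack([a,np.zeros((40,400,3),np.uint8)]),b]))
E
```

```text
t 13.95 p [ 0.6603 -0.0156  0.1054] phi 64.4 zax [-0.  0. -1.] grip 0.297 F [-0.  -0.4 -1.6]
turn z 0.0 shift -0.02 -0.01 1.54
```

View pics/c4.png

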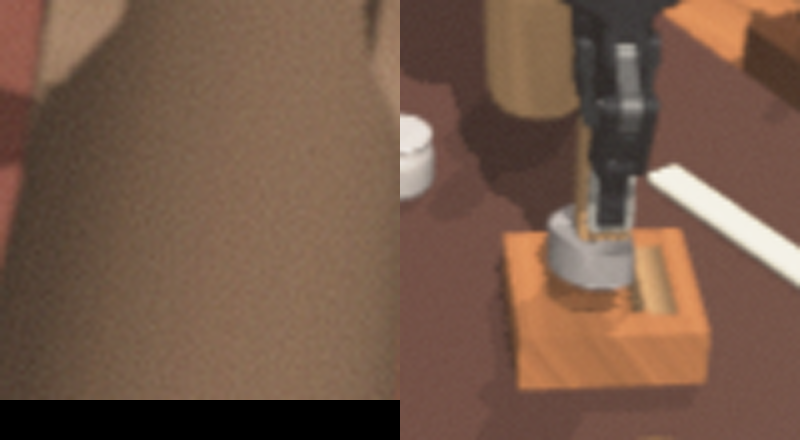

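The side crop shows the stamp upright over the pocket, foot at crop (592,250), its flat facing the pale insert at (655,275). The arm blocks the top view. I'll descend slowly and watch the force.

play_rows --steps '[0,0,0.6,0,0,0,0,0,0.5,0,0,0,0,0,0.3,0,0,0,0,0,0.2,0,0,0,0,0,0.2,0,0,0,0,0,0,0,0,0]'

```text
t: 14.8
position: [0.6607, -0.0157, 0.0872]
tcp_rot: [0.221, 0.975, -0.0, 0.0]
wrist_force: [-0.0, -0.4, -2.3]
gripper_width: 0.3
```

play_rows --steps '[0,0,0.3,0,0,0,0,0,0.3,0,0,0,0,0,0.3,0,0,0,0,0,0.3,0,0,0,0,0,0.2,0,0,0,0,0,0,0,0,0]'

```text
t: 15.55
position: [0.6607, -0.0157, 0.0731]
tcp_rot: [0.221, 0.975, -0.0, -0.0]
wrist_force: [2.2, -1.2, -2.5]
gripper_width: 0.297
```

play_rows --steps '[0,0,0.05,0,0,0,0,0,0,0,0,0]'

```text
t: 15.8
position: [0.6607, -0.0157, 0.0729]
tcp_rot: [0.221, 0.975, 0.0, 0.0]
wrist_force: [0.8, 0.1, -2.7]
gripper_width: 0.302
```

play_rows --steps '[0,0,0,0,0,0,0,0,0,0,0,0,0,0,0,0,0,0,0,0,0,0,0,0]' --hand 0.7

```text
t: 16.3
position: [0.6607, -0.0156, 0.0729]
tcp_rot: [0.221, 0.975, 0.0, 0.0]
wrist_force: [-0.1, -0.3, -0.3]
gripper_width: 0.703
```

```bash
python3 go.py .6607 -.0157 .16 64.4  .461 -.1265 .16 83.5 .461 -.1265 .034 83.5
```

```text
t 16.30 p [ 0.6607 -0.0156  0.0729] phi 64.4 zax [ 0.  0. -1.] grip 0.703 F [-0.1 -0.3 -0.3]
turn z 0.0 shift -0.01 -0.00 -8.71
turn z -19.1 shift 18.59 -13.27 -0.00
turn z 0.0 shift 0.00 0.00 12.60
```

play_rows --steps '[0,0,-1,0,0,0,0,0,-2.5,0,0,0,0,0,-2.5,0,0,0,0,0,-2.2,0,0,0,0,0,-1,0,0,0,0,0,0,0,0,-9.6,0,0,0,0,0,-9.6,1.5,-1,0,0,0,0,3,-2.2,0,0,0,0,4,-2.9,0,0,0,0,4,-2.9,0,0,0,0,3.3,-2.3,0,0,0,0,1.8,-1.3,0,0,0,0,0.8,-0.7,0,0,0,0,0,0,0,0,0,0,0,0,0,0,0,0]'

```text
t: 18.3
position: [0.4643, -0.1267, 0.1648]
tcp_rot: [0.055, 0.998, 0.0, 0.0]
wrist_force: [-0.5, -0.1, 0.1]
gripper_width: 0.698
```

```bash
python3 go.py .463 -.127 .034 83.7; python3 - <<'E'
from h import *
im=shot('top','t3.png'); s=shot('side','s3.png')
a=cv2.resize(im[165:245,310:390],(400,400),interpolation=2);b=cv2.resize(s[165:275,300:400],(400,440),interpolation=2)
cv2.imwrite('pics/c5.png',np.hstack([np.vstack([a,np.zeros((40,400,3),np.uint8)]),b]))
E
```

```text
t 18.30 p [ 0.4643 -0.1267  0.1648] phi 83.7 zax [ 0.001  0.    -1.   ] grip 0.698 F [-0.5 -0.1  0.1]
turn z -0.0 shift 0.12 -0.04 13.08
```

View pics/c5.png

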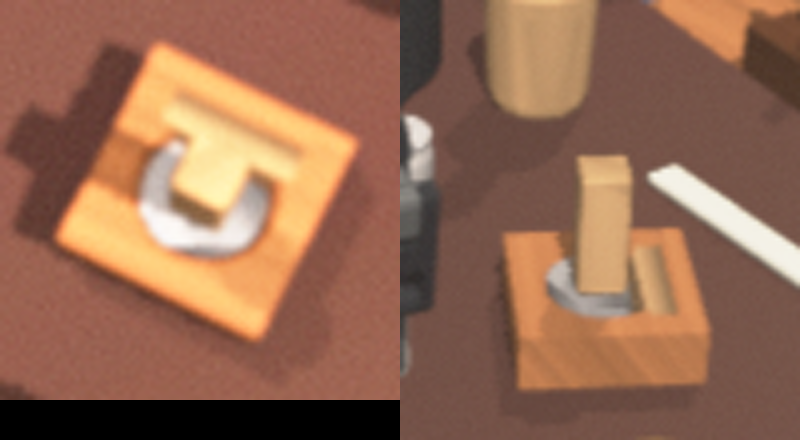

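The stamp is seated with its foot flush in the block (side crop (595,290)) and its flat against the insert (655,280), upright. The iron comes next.

play_rows --steps '[0.1,0,1.5,0,0,0,0,0,2.5,0,0,0,0,0,3,0,0,0,0,0,2.8,0,0,0,0,0,1.8,0,0,0,0,0,1,0,0,0,0,0,0.5,0,0,0,0,0,0,0,0,0]'

```text
t: 19.4
position: [0.4622, -0.1272, 0.0339]
tcp_rot: [0.056, 0.998, 0.0, 0.0]
wrist_force: [0.4, 0.6, 0.3]
gripper_width: 0.701
```

play_rows --steps '[0,0,0,0,0,0,0,0,0,0,0,0,0,0,0,0,0,0,0,0,0,0,0,0,0,0,0,0,0,0]' --hand 0

```text
t: 20.02
position: [0.4623, -0.1273, 0.0344]
tcp_rot: [0.056, 0.998, 0.0, 0.0]
wrist_force: [-1.9, 0.7, 6.9]
gripper_width: 0.164
```

play_rows --steps '[0,0,-0.5,0,0,0,0,0,-1.5,0,0,0,0,0,-2.5,0,0,0,0,0,-2.5,0,0,0,0,0,-2,0,0,0,0,0,-1,0,0,0,0,0,0,0,0,0]'

```text
t: 20.9
position: [0.4624, -0.1273, 0.1345]
tcp_rot: [0.056, 0.998, 0.0, 0.001]
wrist_force: [-0.1, -0.2, -2.1]
gripper_width: 0.169
```

```bash
python3 - <<'E'
import numpy as np
c,s=np.cos(-.079),np.sin(-.079); v=np.array([.007,-.028]); print(np.array([.557,-.3415])+[c*v[0]-s*v[1],s*v[0]+c*v[1]])
E
python3 go.py .5613 -.3700 .134 85.5 .5613 -.37 .041 85.5
```

```text
[ 0.56176847 -0.3699651 ]
t 20.90 p [ 0.4624 -0.1273  0.1345] phi 83.6 zax [ 0.002 -0.    -1.   ] grip 0.169 F [-0.1 -0.2 -2.1]
turn z -1.9 shift -11.76 -23.42 0.05
turn z 0.0 shift 0.00 0.00 9.30
```

play_rows --steps '[0,0,0,0,0,-1.9,-0.8,-1.5,0,0,0,0,-1.6,-3.2,0,0,0,0,-2,-4,0,0,0,0,-2,-4,0,0,0,0,-2,-4,0,0,0,0,-1.7,-3.5,0,0,0,0,-1.1,-2.2,0,0,0,0,-0.6,-1,0,0,0,0,0,0,1.5,0,0,0,0,0,2.5,0,0,0,0,0,0.5,0,0,0,0,0,0,0,0,0]'

```text
t: 22.52
position: [0.5611, -0.3688, 0.0884]
tcp_rot: [0.039, 0.999, 0.0, -0.0]
wrist_force: [0.3, 0.1, -0.5]
gripper_width: 0.164
```

```bash
python3 go.py .5613 -.37 .041 85.5; python3 - <<'E'
from h import *
im=shot('top','t4.png'); s=shot('side','s4.png')
a=cv2.resize(im[195:320,440:565],(400,400),interpolation=2);b=cv2.resize(s[290:440,320:490],(453,400),interpolation=2)[:,:400]
cv2.imwrite('pics/c6.png',np.hstack([a,b]))
E
```

```text
t 22.52 p [ 0.5611 -0.3688  0.0884] phi 85.6 zax [-0.001  0.001 -1.   ] grip 0.164 F [ 0.3  0.1 -0.5]
turn z 0.1 shift -0.03 -0.12 4.74
```

View pics/c6.png

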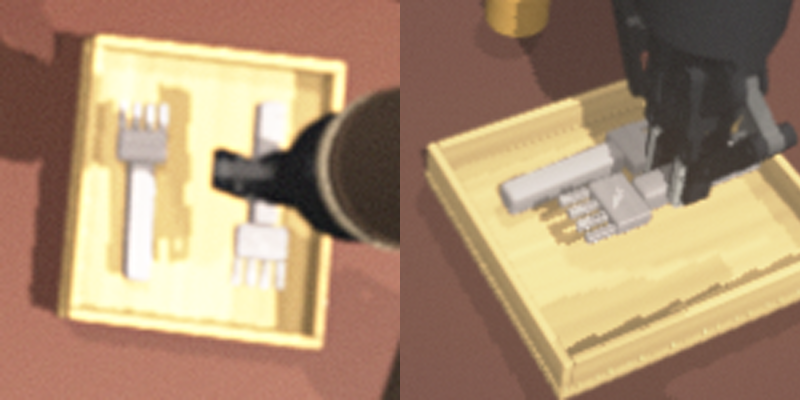

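The iron is held level over the free half: top crop x 235–285, kept iron at 140, right wall at about 320. Next I lower it.

play_rows --steps '[0,0,1.5,0,0,0,0,0,1.6,0,0,0,0,0,0.9,0,0,0,0,0,0.4,0,0,0,0,0,0.3,0,0,0,0,0,0,0,0,0,0,0,0,0,0,0]'

```text
t: 23.5
position: [0.5616, -0.3699, 0.0422]
tcp_rot: [0.039, 0.999, -0.0, 0.0]
wrist_force: [0.2, -0.0, -1.4]
gripper_width: 0.167
```

play_rows --steps '[0,0,0,0,0,0,0,0,0,0,0,0,0,0,0,0,0,0]' --hand 0.45

```text
t: 23.88
position: [0.5615, -0.3698, 0.042]
tcp_rot: [0.039, 0.999, -0.0, 0.0]
wrist_force: [0.0, -0.2, -0.3]
gripper_width: 0.452
```

play_rows --steps '[0,0,-0.5,0,0,0,0,0,-1.5,0,0,0,0,0,-2.5,0,0,0,0,0,-3.5,0,0,0,0,0,-3,0,0,0,0,0,-2,0,0,0,2,0,0,0,0,0,4,0,0,0,0,0,5,0,0,0,0,0,5,0,0,0,0,0,3,0,0,0,0,0,0,0,0,0,0,0,0,0,0,0,0,0]'

```text
t: 25.5
position: [0.3729, -0.3552, 0.1728]
tcp_rot: [0.039, 0.999, -0.0, 0.001]
wrist_force: [-0.6, 0.2, -0.1]
gripper_width: 0.452
```

```bash
python3 go.py; python3 - <<'E'
from h import *
im=shot('top','t5.png'); s=shot('side','s5.png')
a=cv2.resize(im[190:325,120:570],(800,240),interpolation=2);b=cv2.resize(s[140:440,130:500],(431,350),interpolation=2)
cv2.imwrite('pics/c7.png',np.vstack([a,np.hstack([b,np.zeros((350,369,3),np.uint8)])]))
E
```

```text
t 25.50 p [ 0.3729 -0.3552  0.1728] phi 85.5 zax [ 0.002 -0.001 -1.   ] grip 0.452 F [-0.6  0.2 -0.1]
```

View pics/c7.png

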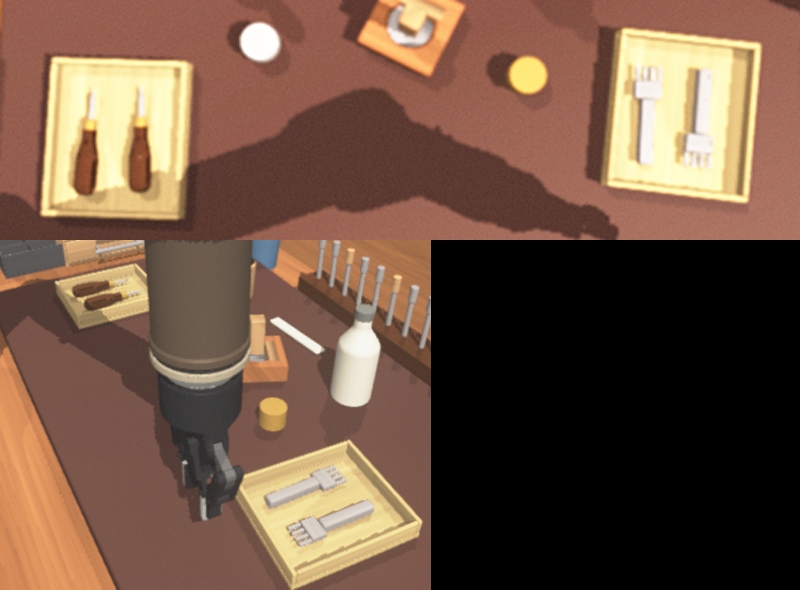

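Both awls lie flat in the left tray at crop (85,150) and (140,140). Both irons lie in the right tray at (647,115) and (700,115), the stamp is seated, and the arm touches nothing.

```bash
python3 -c "
from cell import robot; print(robot.hand_in())"
```

```text
the job is handed in; nothing more can be done
None
```

All three loose tools are in their homes, and I handed the job in at about 25.5 s of the 67 s allowed. The interface gives no verdict, so this rests on my own checks.

- **Awl:** it lies flat in the free half of the awl tray, beside the kept awl. I released it about 3 mm above the tray floor.
- **Iron:** it lies flat in the free half of the iron tray, beside the kept iron. Its prongs point the opposite way to the kept one's.
- **Stamp:** it is upright in its block, with its foot flush with the top and its flat against the pale insert. It went in without any notable force.
- **Everything else:** the weight, tin, bone folder and bottle looked unmoved in the pictures I viewed. The maul was last seen standing in the picture after the stamp was seated. I did not measure any of their positions at the end.
- **Arm:** it was clear of everything at hand-in, with a wrist force of about 0.6 N.

No check failed or disagreed. The top camera could not see the stamp going into its block because the arm was in the way, so I relied on the side camera until the arm had moved off.

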